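Clamp an offcut in a jig with an eccentric

ROBOT

A 6-joint arm with a two-finger parallel gripper is mounted at the origin on the work surface; the furniture and walls round the work are solid. World frame = base frame: x ahead of the robot, y to its left, z up, the work surface at z = 0. Lengths are in mm, angles in degrees, forces in N, time in s.
With the tool pointing down it reaches from about 350 to 925 mm from the base axis. Payload 6.4 kg.
Tool frame: the origin (TCP) lies between the finger pads; the fingertips stand 17 mm ahead of it and the grasp point (between the pads) lies 2 mm behind it; z points along the fingers, y is the line along which they close (so a half turn about z gives the same grasp; the last joint's range is limited). The gripper opens to 94 mm and grips with 3 to 60 N. Pads are 16 mm wide; open, the fingers measure 119 mm over their backs; the gripper's body (75 mm by 177 mm) begins 78 mm behind the grasp point.
Start: joints at [-79.991, 14.043, 89.255, -0, 76.702, -9.975], TCP at [222.156, -610.869, 222.455] pointing down, gripper open.
Joint ranges: [-179.41, 179.41], [-58.25, 129.5], [7.25, 145.43], [-54.29, 234.29], [11.92, 165.04], [-157.13, 157.13]. Speed limits (degrees/s): [147.25, 147.25, 180, 180, 180, 180].

INTERFACE

Orientations are given as a 3x3 rotation matrix whose columns are the frame's x, y, z axes.
In Python, from plant import monitor, cams, manip, nets gives the robot as it stands. The module is installed in compiled form; this text tells all that it offers.
- The arm moves only by the tool carry_out, never from a script. Its arguments are lists of equal length, an entry for each row: "hand": the finger opening in m, from 0 to 0.094; "xyz": the shift along the tool's x, y, z in m, a list of three; "rot": the turn, a rotation vector about the tool's x, y, z in degrees, a list of three. In form: {"hand": [hand, ...], "xyz": [[dx, dy, dz], ...], "rot": [[wx, wy, wz], ...]}. A call has 1 to 20 rows; each row shifts and turns the commanded pose from where the row before left it, along the tool's axes as they then stand; what a row does not reach is not made up. A row lasts 1/12 s, in which the tool goes at most 41.7 mm and 7.16 degrees, less where a joint would pass 70% of its speed; a pose out of reach is approached as far as the arm can. A call with a gripper value outside its range is refused whole. The fingers move at their own pace and stop on an object; "force" is the grip in N (left out, the last holds). Time passes only in rows, so rows that do not move let the fingers close. It gives the time, the measured TCP pose, the force, the opening and the grip force at its end, in the units of the state.
- monitor.get_obs(): the state, without advancing time (a new reading comes with each control period).
- cams.grab_frame(name): name is "scene" or "top" or "wrist"; returns the picture (384x512x3 uint8, blue, green, red); there is no depth.
- cams.camera_info(name): a dict with "camera_matrix" (3x3 intrinsics, pixels), "k1" (the pictures are not rectified: a ray, as slopes to the right and down, at radius r is drawn at 1 + k1 r^2 times it, then the intrinsics apply), "rvec" (rotation vector, rad) and "tvec" (3), from world to camera coordinates, as OpenCV has them; the wrist camera has in their place "tool_from_camera" (4x4, takes a point from camera to tool coordinates, whose origin is the TCP and whose axes are the flange's). Camera axes: x right, y down, z forward; pixel columns grow to the right and rows downward; lengths in mm; the calibration is good to about 2 mm. A picture is of the moment at which its call begins: read the wrist's pose just before it. camera_info takes no time and is no camera call.
- manip.close_job(): hands the job in; it is judged then, once.
Trained networks look in the newest picture that a camera, given by its name, has taken for a name from the list of things; names that differ only in an ending like _2 or _b are one class to them, and where a whole thing is asked for, a point or a joint stands for the part that bears it (a point fixed in the world has none). Each returns a list of dicts, best first, with "score" (0 to 1); they miss things now and then, are a little off and sometimes report something else, mostly with a low value. They report only what shows in the picture. A call takes as long as a camera call. They do not tell look-alikes from the thing itself.
- nets.trace(target, camera): "mask" (384x512 bool, what is visible of it) and "location" ([column, row] in pixels, amid what is visible of it).
The state is a dict: "time_s": time; "joint_pos": joint angles; "qvel": joint speeds; "tau": joint torques, N m; "ee_pos": TCP position; "tcp_rot": TCP orientation; "contact_force": force on the tool from outside, world axes, zero at the start; "wrist_torque": the same for the moment, N m; "width": finger opening in mm; "grasp_force": force on a finger pad.
Only numpy, scipy, OpenCV 4.12 (cv2) and the standard library are available. Lean on these libraries where they do the work, as an engineer would, in place of code of your own. Each camera call takes 0.05 s, during which the arm holds its last target. There are 200 camera calls.

TASK

Take the loose wooden offcut that lies just to the left of the clamping jig and lay it flat in the jig, between the fence and the eccentric, and slide it along until its end butts against the end stop. Then turn the eccentric by the upright grip on its lever until the off-centre disc bears on the offcut and holds it against the fence, snug but not crushing: about 15 newtons. Leave it clamped and leave the other things on the bench alone.

Things in the scene. Friction and masses are not known exactly. Their poses are not given: they have to be found in the camera images.
- board: The loose offcut: a plain planed wooden board 60 x 160 x 15 mm, 50 to 90 g, lying flat on the bench to the left of the jig. Origin at the centre of its underside; its y axis runs along the 160 mm length, x across the 60 mm width, z up. Its two ends and two faces are alike.
- board_mid (a point): The centre of the offcut (7.5 mm above its underside).
- jig: The clamping jig, fixed on the bench: plywood plate 12 mm thick, x -62 to 138, y -72 to 78 mm, with end stop, fence and eccentric. Origin on the bench top straight below the eccentric's pivot; x points from the pivot square to the fence, y along the fence towards the end stop, z up. With the eccentric open the bay between it and the fence is at least 69 mm wide.
- stop_face (a point): Point on the face (towards the jig's -y) of the end stop, a dark wooden block 44 x 22 mm, 20 mm above the plate: jig x 58, y 45 mm, at the height of the plate's top (12 mm). Its face runs from jig x 36 to 80 mm.
- seat (a point): Where the offcut's centre lies when it is at the stop and at a fence in its middle setting: jig x 63, y -35 mm, 19.5 mm above the bench, length along jig y; 43 mm of the offcut then overhang the plate at -y and can be held there. The fence (dark wooden bar 22 mm thick, jig y -57 to 65 mm, 24 mm above the plate) was set anew by hand: its face lies at jig x 90.4 to 95.6 mm, not measured.
- cam: The eccentric, on a vertical pivot. Origin on the pivot axis at the plate's top; its x axis points to the disc's centre, its -y axis along the lever to the grip. Disc: pale wood, 56 mm diameter, 12 mm off centre, 1 to 21 mm above the plate. At the start x stands 127 to 150 degrees clockwise (from above) of the jig's x. Turning counter-clockwise, up to 2.4 rad from fully open, closes it.
- disc_mid (a point): Centre of the disc's top face. The disc meets an offcut lying at the fence when the direction from pivot to disc centre is 80 to 50 degrees clockwise of the jig's x; each further 0.1 rad wedges about 1 mm. It turns freely until it bears, then ever harder: about 0.5 N m about the pivot at 15 N. Left alone, it stays as it is.
- cam_grip (a point): The centre of the top of the upright round black grip (16 mm diameter, 45.5 to 87.5 mm above the bench, on a 20 mm collar) on the eccentric's steel lever, 75 mm from the pivot. The lever is 18 mm wide, its top 41.5 mm above the bench.
- tape_measure: A bystander: yellow tape measure, 38 x 85 x 64 mm, standing loose on the bench.
- battery_pack: A bystander: dark power tool battery pack, 73 x 110 x 66 mm, loose.
- spring_clamp: A bystander: black spring clamp, 82 x 159 x 34 mm, lying loose.
Not all that is in view belongs to the job. There is more than one size of the board; the job needs the larger.

How it is judged:
By the outcome, as a careful person would: the job done as asked, in the order asked, and still so for the second after the job is handed in, with the robot touching nothing.
It also fails if it takes over 64 s, if anything falls off the work surface, if the arm or the gripper's body presses on something with over 40 N, if the wrist force passes 120 N, or if a joint passes its speed limit or range.

## Working session

There is one attempt and no reset: what is moved stays moved. The work goes in short steps, Python scripts to look and compute and a tool call to move; the robot and the scene stay as the last step left them, time stands still between calls to the robot, and variables do not carry over. Pictures are saved under pics/ and viewed, at most 10 in all, crops included, and the job is handed in when it is done.

Besides the shell and the picture viewer there is one more tool, called after "Call:" by a JSON object that holds its "op" and its "data". carry_out: Moves the arm, as the interface text tells. Its arguments: {"type":"object","properties":{"hand":{"type":"array"},"xyz":{"type":"array"},"rot":{"type":"array"},"force":{"type":"number"}},"required":["hand","xyz","rot"]}

```bash
mkdir -p pics; cat > h.py <<'E'
import numpy as np, cv2
from plant import monitor, cams, manip, nets
def cam(name):
    i=cams.camera_info(name); K=np.array(i["camera_matrix"],float); k1=float(i["k1"])
    if "rvec" in i:
        R=cv2.Rodrigues(np.array(i["rvec"],float))[0]; t=np.array(i["tvec"],float).ravel()
    else:
        o=monitor.get_obs(); T=np.eye(4); T[:3,:3]=np.array(o["tcp_rot"]); T[:3,3]=o["ee_pos"]
        M=np.linalg.inv(T@np.array(i["tool_from_camera"])); R=M[:3,:3]; t=M[:3,3]
    return K,np.array([k1,0,0,0]),R,t
def px(c,P):
    K,d,R,t=c; return cv2.projectPoints(np.array(P,float).reshape(-1,1,3),cv2.Rodrigues(R)[0],t,K,d)[0].reshape(-1,2)
def world(c,uv,z):
    K,d,R,t=c; n=cv2.undistortPoints(np.array(uv,float).reshape(-1,1,2),K,d).reshape(-1,2)
    r=np.c_[n,np.ones(len(n))]@R; o=-R.T@t
    return o+r*((z-o[2])/r[:,2])[:,None]
E
python3 - <<'E'
from h import *
a=cams.grab_frame("scene");b=cams.grab_frame("top")
cv2.imwrite("pics/scene.png",a);cv2.imwrite("pics/top.png",b)
c=cam("top")
for n,z in [("board",15),("jig",12),("cam",33),("cam_grip",87.5),("disc_mid",33),("tape_measure",60),("battery_pack",60),("spring_clamp",30)]:
    for r in nets.trace(n,"top")[:3]:
        m=r["mask"].astype(np.uint8); q=cv2.minAreaRect(np.argwhere(m)[:,::-1].astype(np.float32))
        print(n,round(r["score"],2),np.round(r["location"]),m.sum(),world(c,[r["location"]],z).round(),world(c,cv2.boxPoints(q),z)[:,:2].round().tolist())
print(monitor.get_obs()); print(-c[2].T@c[3])
cv2.imwrite("pics/t2.png",cv2.resize(b,(800,600),interpolation=cv2.INTER_CUBIC))
E
```

```text
board 0.93 [169. 274.] 705 [[263. 240.  15.]] [[330.0, 286.0], [336.0, 234.0], [206.0, 218.0], [200.0, 270.0]]
board 0.75 [170. 202.] 1023 [[480. 237.  15.]] [[408.0, 276.0], [568.0, 261.0], [561.0, 198.0], [402.0, 213.0]]
jig 0.97 [238. 173.] 2716 [[566.  28.  12.]] [[665.0, 107.0], [684.0, -42.0], [485.0, -66.0], [467.0, 81.0]]
cam 0.88 [243. 189.] 372 [[516.  12.  33.]] [[482.0, 73.0], [567.0, 9.0], [534.0, -33.0], [450.0, 31.0]]
cam_grip 0.91 [240. 188.] 440 [[515.  19.  88.]] [[480.0, 75.0], [564.0, 6.0], [529.0, -36.0], [445.0, 32.0]]
battery_pack 0.89 [176. 128.] 940 [[698. 210.  60.]] [[687.0, 285.0], [777.0, 219.0], [727.0, 156.0], [638.0, 222.0]]
battery_pack 0.44 [331. 236.] 383 [[ 373. -246.   60.]] [[413.0, -211.0], [416.0, -259.0], [336.0, -264.0], [333.0, -216.0]]
spring_clamp 0.71 [347. 166.] 484 [[ 583. -308.   30.]] [[609.0, -218.0], [628.0, -373.0], [546.0, -381.0], [528.0, -227.0]]
{'time_s': 0.5, 'joint_pos': array([-7.99899772e+01,  1.40455055e+01,  8.92572697e+01,  2.85243892e-04,
        7.67030558e+01, -9.97485878e+00]), 'qvel': array([ 0.04244767, -0.0389865 , -0.01964831,  0.08002122,  0.01029103,
        0.04684725]), 'tau': array([-1.27570678e-03, -4.15438378e+01, -3.14554203e+01,  6.84780884e-02,
        2.95118883e-02, -3.37965082e-05]), 'ee_pos': array([ 222.16024215, -610.84357006,  222.41155339]), 'tcp_rot': array([[ 9.39783227e-01,  3.41771101e-01, -1.29183740e-05],
       [ 3.41771100e-01, -9.39783222e-01,  1.01062338e-04],
       [ 2.23997155e-05, -9.93918174e-05, -9.99999995e-01]]), 'contact_force': array([ 0.56791338, -0.17577114,  0.44703296]), 'wrist_torque': array([ 0.02104332, -0.01058007, -0.00468739]), 'grasp_force': 0.0, 'width': 94.11371387040374}
[ 435.01480638  -15.0027964  1088.5727631 ]
```

View pics/t2.png

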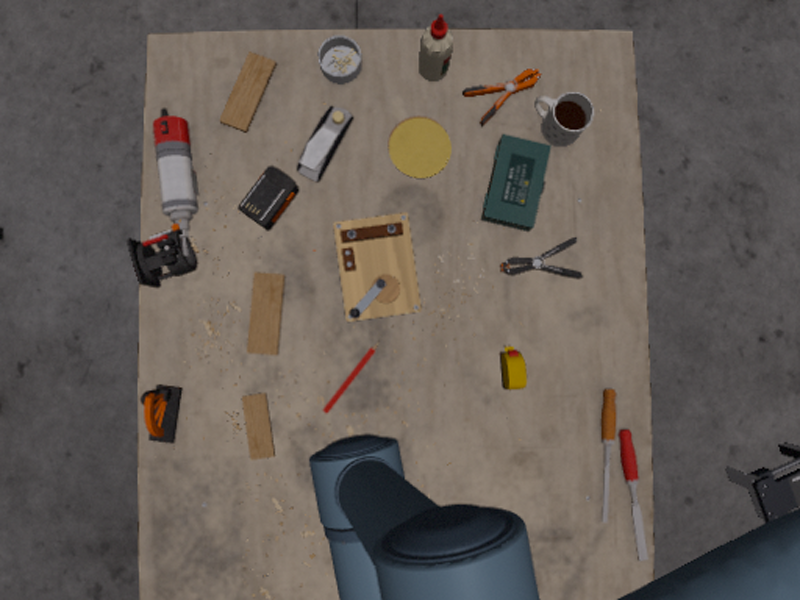

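View pics/scene.png

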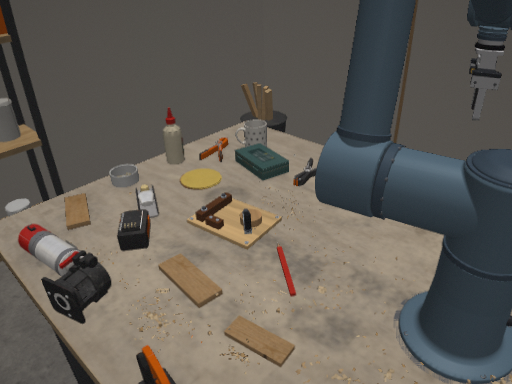

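Board candidates in the 800x600 top view:
- (266,313): about 160x63 mm, just left of the jig.
- (258,425): about 130x52 mm, a smaller look-alike.
- (248,92): far away, behind the battery.

I choose (266,313) for its size and for being just left of the jig. I'll go above it and check it from close by.

Call:
{"op": "carry_out", "data": {"hand": [0.094, 0.094, 0.094, 0.094, 0.094, 0.094, 0.094, 0.094, 0.094, 0.094, 0.094, 0.094], "xyz": [[0.0353, -0.0147, 0], [0.0353, -0.0147, 0], [0.0353, -0.0147, 0], [0.0353, -0.0147, 0], [0.0353, -0.0147, 0], [0.0353, -0.0147, 0], [0.0353, -0.0147, 0], [0.0353, -0.0147, 0], [0.0353, -0.0147, 0], [0.0353, -0.0147, 0], [0.0353, -0.0147, 0], [0.0353, -0.0147, 0]], "rot": [[0, 0, -7], [0, 0, 0], [0, 0, 0], [0, 0, 0], [0, 0, 0], [0, 0, 0], [0, 0, 0], [0, 0, 0], [0, 0, 0], [0, 0, 0], [0, 0, 0], [0, 0, 7]]}}

```text
time_s: 1.5
ee_pos: [523.3, -263.9, 222.8]
tcp_rot: [[0.939, 0.344, 0.0], [0.344, -0.939, -0.0], [0.0, 0.0, -1.0]]
contact_force: [0.4, -0.7, -0.7]
width: 93.7
grasp_force: 0.0
```

Call:
{"op": "carry_out", "data": {"hand": [0.094, 0.094, 0.094, 0.094, 0.094, 0.094, 0.094, 0.094, 0.094, 0.094, 0.094, 0.094, 0.094, 0.094, 0.094, 0.094, 0.094, 0.094, 0.094, 0.094], "xyz": [[0.0136, -0.0355, 0], [0.0136, -0.0355, 0], [0.0136, -0.0355, 0], [0.0136, -0.0355, 0], [0.0136, -0.0355, 0], [0.0136, -0.0355, 0], [0.0136, -0.0355, 0], [0.0136, -0.0355, 0], [0.0136, -0.0355, 0], [0.0136, -0.0355, 0], [0.0136, -0.0355, 0], [0.0136, -0.0355, 0], [0.0136, -0.0355, 0], [0, 0, 0], [0, 0, 0], [0, 0, 0], [0, 0, 0], [0, 0, 0], [0, 0, 0], [0, 0, 0]], "rot": [[0, 0, 0], [0, 0, 0], [0, 0, 0], [0, 0, 0], [0, 0, 0], [0, 0, 0], [0, 0, 0], [0, 0, 0], [0, 0, 0], [0, 0, 0], [0, 0, 0], [0, 0, 0], [0, 0, 0], [0, 0, -7], [0, 0, -7], [0, 0, -7], [0, 0, -7], [0, 0, -7], [0, 0, -7], [0, 0, -7]]}}

```text
time_s: 3.17
ee_pos: [528.8, 228.6, 222.5]
tcp_rot: [[0.349, 0.937, 0.0], [0.937, -0.349, 0.0], [0.0, 0.0, -1.0]]
contact_force: [-0.1, 0.2, -0.6]
width: 94.2
grasp_force: 0.0
```

Call:
{"op": "carry_out", "data": {"hand": [0.094, 0.094, 0.094, 0.094, 0.094, 0.094, 0.094, 0.094, 0.094, 0.094, 0.094, 0.094, 0.094, 0.094, 0.094, 0.094], "xyz": [[0, 0, 0], [0, 0, 0], [0, 0, 0], [0, 0, 0], [0, 0, 0], [0, 0, 0], [0, 0, 0], [0, 0, 0], [0, 0, 0], [0, 0, 0], [0, 0, 0], [0, 0, 0], [0, 0, 0], [0, 0, 0], [0, 0, 0], [0, 0, 0]], "rot": [[0, 0, -7], [0, 0, -7], [0, 0, -7], [0, 0, -7], [0, 0, -7], [0, 0, -7], [0, 0, -7], [0, 0, -7], [0, 0, -7], [0, 0, -7], [0, 0, -7], [0, 0, -7], [0, 0, -7], [0, 0, -7], [0, 0, -7], [0, 0, 0]]}}

```text
time_s: 4.5
ee_pos: [528.8, 228.5, 222.6]
tcp_rot: [[-0.995, 0.099, 0.0], [0.099, 0.995, 0.0], [-0.0, 0.0, -1.0]]
contact_force: [-0.8, -0.1, -0.3]
width: 93.6
grasp_force: 0.0
```

```bash
cat > rep.py <<'E'
from h import *
def rects(cn,items):
    c=cam(cn)
    for n,z in items:
        for r in nets.trace(n,cn)[:2]:
            m=r["mask"].astype(np.uint8); ys,xs=np.where(m>0)
            cn_=max(cv2.findContours(m,0,2)[0],key=cv2.contourArea).reshape(-1,2)
            W=world(c,cn_,z)[:,:2].astype(np.float32); q=cv2.minAreaRect(W)
            print(n,round(r["score"],2),np.round(r["location"]),(xs.min(),xs.max(),ys.min(),ys.max()),"ctr",np.round(q[0],1),"size",np.round(q[1],1),"box",cv2.boxPoints(q).round(1).tolist(),"loc",world(c,[r["location"]],z).round(1))
E
python3 - <<'E'
from rep import *
o=monitor.get_obs(); print(o["ee_pos"],o["joint_pos"])
b=cams.grab_frame("wrist"); cv2.imwrite("pics/w1.png",b)
rects("wrist",[("board",15)])
print(-cam("wrist")[2].T@cam("wrist")[3])
E
```

```text
[528.79617087 228.53679333 222.56690915] [ 1.21017416e+01  4.21005143e+00  1.00296148e+02 -7.24643776e-04
  7.54821915e+01 -7.22117662e+01]
board 0.84 [261. 135.] (np.int64(234), np.int64(280), np.int64(77), np.int64(198)) ctr [483.8 237.2] size [ 61.1 159.7] box [[401.29998779296875, 215.10000610351562], [560.0999755859375, 198.60000610351562], [566.4000244140625, 259.29998779296875], [407.6000061035156, 275.79998779296875]] loc [[477.3 242.6  15. ]]
board 0.55 [259.   5.] (np.int64(245), np.int64(283), np.int64(0), np.int64(15)) ctr [326.  261.4] size [45.7 16.6] box [[315.3999938964844, 239.5], [331.8999938964844, 237.8000030517578], [336.5, 283.29998779296875], [320.1000061035156, 285.0]] loc [[322.6 255.3  15. ]]
[452.56245707 235.17174583 385.50193367]
```

View pics/w1.png

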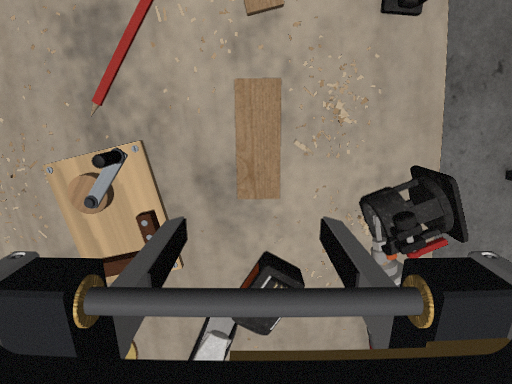

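The picture shows the plain 61x160 mm board at px (258,138), square in view. The jig is to its left and the smaller board at the top edge. This is the right one, so I'll grip it 22 mm from its far end.

Call:
{"op": "carry_out", "data": {"hand": [0.094, 0.094, 0.094, 0.094, 0.094, 0.094, 0.094, 0.094, 0.05, 0.05, 0.05, 0.05, 0.05, 0.05, 0.05, 0.05], "xyz": [[-0.0124, 0.004, 0.02], [0, 0, 0.036], [0, 0, 0.036], [0, 0, 0.036], [0, 0, 0.036], [0, 0, 0.026], [0, 0, 0.0125], [0, 0, 0], [0, 0, 0], [0, 0, 0], [0, 0, 0], [0, 0, 0], [0, 0, 0], [0, 0, 0], [0, 0, 0], [0, 0, 0]], "rot": [[0, 0, 0], [0, 0, 0], [0, 0, 0], [0, 0, 0], [0, 0, 0], [0, 0, 0], [0, 0, 0], [0, 0, 0], [0, 0, 0], [0, 0, 0], [0, 0, 0], [0, 0, 0], [0, 0, 0], [0, 0, 0], [0, 0, 0], [0, 0, 0]], "force": 35}}

```text
time_s: 5.93
ee_pos: [541.8, 231.4, 20.4]
tcp_rot: [[-0.995, 0.101, 0.001], [0.101, 0.995, 0.0], [-0.001, 0.0, -1.0]]
contact_force: [-0.7, 0.4, 2.5]
width: 59.3
grasp_force: 35.0
```

```bash
python3 - <<'E'
from rep import *
b=cams.grab_frame("top")
rects("top",[("jig",12),("cam",41.5),("cam_grip",87.5),("disc_mid",33)])
i=cv2.resize(b[130:250,190:310],(800,800),interpolation=cv2.INTER_CUBIC)[100:700]
cv2.imwrite("pics/t3.png",i)
E
```

```text
jig 0.82 [241. 173.] (np.int64(213), np.int64(270), np.int64(137), np.int64(206)) ctr [575.2  18.9] size [203.7 153. ] box [[464.0, 81.0999984741211], [484.5, -70.5999984741211], [686.4000244140625, -43.20000076293945], [665.9000244140625, 108.4000015258789]] loc [[566.9  20.1  12. ]]
cam 0.56 [240. 189.] (np.int64(223), np.int64(255), np.int64(176), np.int64(203)) ctr [509.2  23.7] size [ 53.1 110. ] box [[451.70001220703125, 44.400001525878906], [528.7000122070312, -34.20000076293945], [566.5999755859375, 2.9000000953674316], [489.6000061035156, 81.5999984741211]] loc [[516.6  21.7  41.5]]
cam_grip 0.7 [241. 189.] (np.int64(223), np.int64(255), np.int64(176), np.int64(203)) ctr [505.9  22. ] size [ 50.7 105.2] box [[451.0, 41.79999923706055], [524.5, -33.400001525878906], [560.7999877929688, 2.0999999046325684], [487.29998779296875, 77.30000305175781]] loc [[511.   18.1  87.5]]
cam_grip 0.22 [348. 167.] (np.int64(321), np.int64(371), np.int64(152), np.int64(178)) ctr [ 571.1 -285.4] size [ 76.2 144.9] box [[525.9000244140625, -217.10000610351562], [540.4000244140625, -361.29998779296875], [616.2999877929688, -353.6000061035156], [601.7000122070312, -209.5]] loc [[ 572.1 -292.3   87.5]]
disc_mid 0.56 [243. 187.] (np.int64(223), np.int64(254), np.int64(176), np.int64(203)) ctr [509.   24.7] size [ 53.5 108.8] box [[451.79998779296875, 44.70000076293945], [528.0, -32.900001525878906], [566.2000122070312, 4.699999809265137], [489.8999938964844, 82.19999694824219]] loc [[521.4  12.6  33. ]]
```

View pics/t3.png

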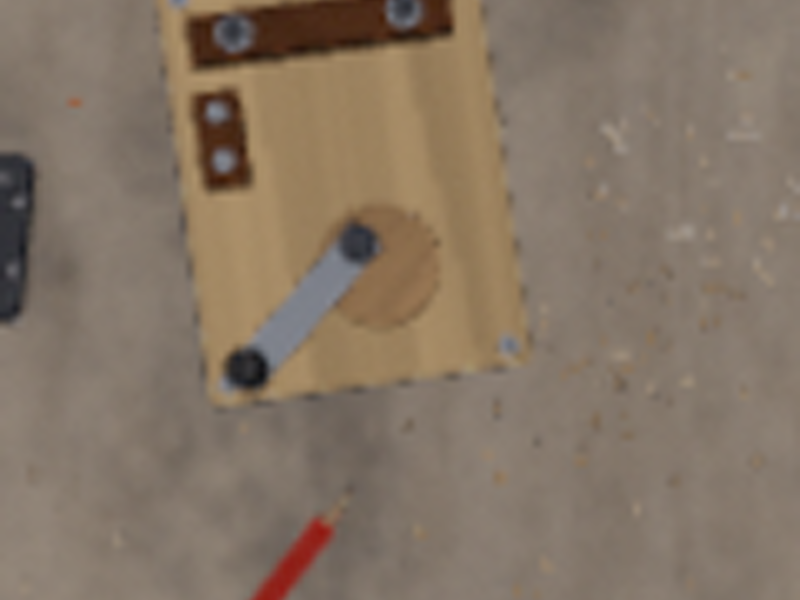

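The crop shows the jig: pivot head (357,242), grip top (247,368), disc centre (382,266). The fence front edge runs from (197,68) to (450,30), and the stop's right edge is near (240,92) to (251,184).

```bash
python3 - <<'E'
from rep import *
c=cam("top")
def w(x,y,z): return world(c,[[(x+.5)/6.667-.5+190,(y+.5)/6.667-.5+145]],z)[0]
a=np.radians(7.7);ex=np.array([np.cos(a),np.sin(a)]);ey=np.array([-ex[1],ex[0]]);P=np.array([537.9,10.8])
for n,x,y,z in [("pivot",357,242,48),("grip",247,368,87.5),("disc",382,266,33),("fence L",197,68,36),("fenceR",450,30,36),("fencebaseL",197,68,12),("stopA",240,92,32),("stopB",251,184,32),("pl",212,408,12),("pr",530,362,12),("plu",170,20,12)]:
    q=w(x,y,z)[:2]; d=q-P; print(n,q.round(1),"jig",(d@ex).round(1),(d@ey).round(1))
E
```

```text
pivot [539.4  11.7] jig 1.6 0.7
grip [481.8  58.3] jig -49.2 54.6
disc [529.9   0.8] jig -9.3 -8.8
fence L [620.9  83.8] jig 92.0 61.2
fenceR [637.  -31.3] jig 92.6 -55.0
fencebaseL [625.1  86.1] jig 96.5 62.9
stopA [610.3  64.7] jig 79.0 43.7
stopB [568.1  59.9] jig 36.5 44.7
pl [467.1  80.1] jig -60.8 78.2
pr [486.5 -66.6] jig -61.3 -69.8
plu [647.9  98.5] jig 120.7 72.2
```

Call:
{"op": "carry_out", "data": {"hand": [0.05, 0.05, 0.05, 0.05, 0.05], "xyz": [[0, 0, -0.02], [0, 0, -0.03], [0, 0, -0.035], [0, 0, -0.035], [0, 0, 0]], "rot": [[0, 0, 0], [0, 0, 0], [0, 0, 0], [0, 0, 0], [0, 0, 0]]}}

```text
time_s: 6.6
ee_pos: [545.7, 232.2, 147.4]
tcp_rot: [[-0.995, 0.101, 0.012], [0.101, 0.995, 0.002], [-0.012, 0.004, -1.0]]
contact_force: [1.3, 0.7, 0.2]
width: 59.9
grasp_force: 35.0
```

Call:
{"op": "carry_out", "data": {"hand": [0.05, 0.05, 0.05, 0.05, 0.05, 0.05, 0.05, 0.05, 0.05, 0.05, 0.05, 0.05, 0.05, 0.05, 0.05, 0.05, 0.05, 0.05, 0.05, 0.05], "xyz": [[-0.0106, -0.0339, 0], [-0.0106, -0.0339, 0], [-0.0106, -0.0339, 0], [-0.0106, -0.0339, 0], [-0.0106, -0.0339, 0], [-0.0106, -0.0339, 0], [-0.0106, -0.0339, 0], [-0.0106, -0.0339, 0], [-0.0106, -0.0339, 0], [0, 0, 0], [0, 0, 0], [0, 0, 0], [0, 0, 0], [0, 0, 0], [0, 0, 0], [0, 0, 0], [0, 0, 0], [0, 0, 0], [0, 0, 0], [0, 0, 0]], "rot": [[0, 0, 0], [0, 0, 0], [0, 0, 0], [0, 0, 0], [0, 0, 0], [0, 0, 0], [0, 0, 0], [0, 0, 0], [0, 0, 0], [0, 0, 6.95], [0, 0, 6.95], [0, 0, 6.95], [0, 0, 6.95], [0, 0, 6.95], [0, 0, 6.95], [0, 0, 6.95], [0, 0, 6.95], [0, 0, 6.95], [0, 0, 6.95], [0, 0, 6.95]]}}

```text
time_s: 8.27
ee_pos: [605.0, -81.8, 138.6]
tcp_rot: [[-0.129, 0.992, -0.002], [0.992, 0.129, 0.0], [0.001, -0.002, -1.0]]
contact_force: [-0.7, 0.3, -0.6]
width: 59.8
grasp_force: 35.0
```

```bash
python3 - <<'E'
from rep import *
b=cams.grab_frame("wrist"); o=monitor.get_obs(); print(o["ee_pos"].round(1),o["tcp_rot"].round(3).tolist(),o["contact_force"].round(1),o["width"])
cv2.imwrite("pics/w2.png",b)
z=o["ee_pos"][2]-5.5
rects("wrist",[("board",z),("jig",12)])
E
```

```text
[605.  -81.8 138.7] [[-0.125, 0.992, -0.001], [0.992, 0.125, 0.0], [0.001, -0.001, -1.0]] [ 0.6  0.2 -1.1] 59.355939423864385
board 0.74 [254. 125.] (np.int64(202), np.int64(309), np.int64(3), np.int64(265)) ctr [597.7 -26.3] size [ 60.  159.2] box [[559.0, 49.5], [576.7999877929688, -108.80000305175781], [636.4000244140625, -102.0999984741211], [618.5999755859375, 56.20000076293945]] loc [[596.3 -12.2 133.2]]
jig 0.64 [178.  81.] (np.int64(97), np.int64(341), np.int64(0), np.int64(163)) ctr [492.2  10.5] size [ 99.6 157.2] box [[433.5, 82.5999984741211], [452.1000061035156, -73.5], [551.0, -61.70000076293945], [532.4000244140625, 94.4000015258789]] loc [[516.5  17.4  12. ]]
```

View pics/w2.png

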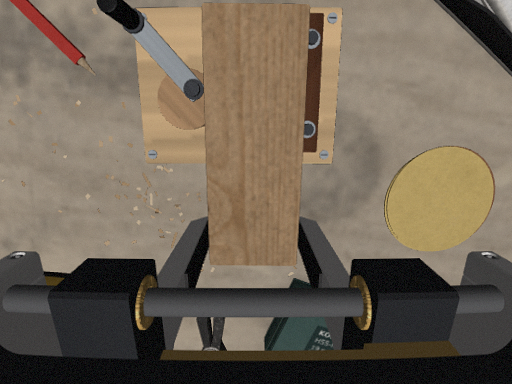

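The board is level in the hand (px 205-305, rows 3-265), with the plate's near edge from (146,163) to (333,164) and the fence right of the board. The orientation matches.

```bash
python3 - <<'E'
from rep import *
c=cam("wrist")
q=world(c,[[145,163],[334,164],[152,154],[323,155],[332,17]],12)[:,:2]; print(q.round(1).tolist())
d=q[1]-q[0]; a=np.arctan2(d[1],d[0]); print(np.degrees(a),np.hypot(*d))
ex=np.array([np.cos(a),np.sin(a)]);ey=np.array([-ex[1],ex[0]])
print("P",q[0]+62*ex+72*ey, q[1]-138*ex+72*ey)
print(world(c,[[193,90]],48),world(c,[[318,152]],36),world(c,[[324,12]],36))
E
```

```text
[[485.6, -71.1], [686.3, -44.3], [492.7, -60.4], [672.7, -36.5], [655.5, 94.5]]
7.615182769669534 202.54133720416957
P [537.50379012   8.48677499] [540.02271389   8.82355057]
[[538.54808344   7.56929244  48.        ]] [[660.80560886 -31.91070652  36.        ]] [[642.73802064  88.9123792   36.        ]]
```

Call:
{"op": "carry_out", "data": {"hand": [0.05, 0.05, 0.05, 0.05, 0.05, 0.05, 0.05, 0.05], "xyz": [[-0.0013, 0.0043, 0.01], [0, 0, 0.02], [0, 0, 0.025], [0, 0, 0.02], [0, 0, 0.015], [0, 0, 0.01], [0, 0, 0.0037], [0, 0, 0]], "rot": [[0, 0, -0.5], [0, 0, 0], [0, 0, 0], [0, 0, 0], [0, 0, 0], [0, 0, 0], [0, 0, 0], [0, 0, 0]]}}

```text
time_s: 9.08
ee_pos: [609.5, -82.5, 35.0]
tcp_rot: [[-0.145, 0.99, -0.002], [0.99, 0.145, 0.001], [0.001, -0.002, -1.0]]
contact_force: [-0.4, 0.8, -0.1]
width: 59.4
grasp_force: 35.0
```

Call:
{"op": "carry_out", "data": {"hand": [0.05, 0.05, 0.05, 0.05], "xyz": [[0, 0, 0.001], [0, 0, 0.001], [0, 0, 0.0005], [0, 0, 0]], "rot": [[0, 0, 0], [0, 0, 0], [0, 0, 0], [0, 0, 0]]}}

```text
time_s: 9.42
ee_pos: [610.5, -82.8, 34.5]
tcp_rot: [[-0.144, 0.99, 0.001], [0.99, 0.144, -0.0], [-0.001, 0.001, -1.0]]
contact_force: [-0.1, -0.1, -0.2]
width: 59.6
grasp_force: 35.0
```

Call:
{"op": "carry_out", "data": {"hand": [0.05, 0.05, 0.05], "xyz": [[0, 0, 0.001], [0, 0, 0], [0, 0, 0]], "rot": [[0, 0, 0.5], [0, 0, 0], [0, 0, 0]]}}

```text
time_s: 9.67
ee_pos: [610.1, -82.6, 32.9]
tcp_rot: [[-0.135, 0.991, 0.0], [0.991, 0.135, -0.0], [-0.0, 0.0, -1.0]]
contact_force: [-0.9, 0.4, -0.5]
width: 59.9
grasp_force: 35.0
```

Call:
{"op": "carry_out", "data": {"hand": [0.05, 0.05, 0.05], "xyz": [[0, 0, 0.001], [0, 0, 0], [0, 0, 0]], "rot": [[0, 0, 0], [0, 0, 0], [0, 0, 0]]}}

```text
time_s: 9.92
ee_pos: [610.3, -82.7, 32.2]
tcp_rot: [[-0.135, 0.991, 0.0], [0.991, 0.135, -0.0], [-0.0, 0.0, -1.0]]
contact_force: [-1.5, 0.4, 2.8]
width: 59.5
grasp_force: 35.0
```

Contact with the plate. Now I slide it towards the stop.

Call:
{"op": "carry_out", "data": {"hand": [0.05, 0.05, 0.05, 0.05, 0.05], "xyz": [[0.0015, 0, 0], [0.0015, 0, 0], [0.0015, 0, 0], [0.0005, 0, 0], [0, 0, 0]], "rot": [[0, 0, 0], [0, 0, 0], [0, 0, 0], [0, 0, 0], [0, 0, 0]]}}

```text
time_s: 10.33
ee_pos: [609.9, -77.7, 32.2]
tcp_rot: [[-0.135, 0.991, 0.001], [0.991, 0.135, -0.0], [-0.001, 0.001, -1.0]]
contact_force: [0.2, -1.4, 4.0]
width: 59.5
grasp_force: 35.0
```

Call:
{"op": "carry_out", "data": {"hand": [0.05, 0.05, 0.05], "xyz": [[0.001, 0, 0], [0.001, 0, 0], [0, 0, 0]], "rot": [[0, 0, 0], [0, 0, 0], [0, 0, 0]]}}

```text
time_s: 10.58
ee_pos: [609.5, -75.8, 32.2]
tcp_rot: [[-0.135, 0.991, 0.001], [0.991, 0.135, -0.001], [-0.001, 0.001, -1.0]]
contact_force: [0.3, -3.1, 5.0]
width: 59.7
grasp_force: 35.0
```

Call:
{"op": "carry_out", "data": {"hand": [0.05, 0.05, 0.05], "xyz": [[0.001, 0, 0], [0.001, 0, 0], [0, 0, 0]], "rot": [[0, 0, 0], [0, 0, 0], [0, 0, 0]]}}

```text
time_s: 10.83
ee_pos: [609.3, -73.9, 32.2]
tcp_rot: [[-0.135, 0.991, 0.001], [0.991, 0.135, -0.001], [-0.001, 0.001, -1.0]]
contact_force: [0.4, -2.5, 5.8]
width: 59.5
grasp_force: 35.0
```

Call:
{"op": "carry_out", "data": {"hand": [0.05, 0.05, 0.05], "xyz": [[0.001, 0, -0.0002], [0.001, 0, 0], [0, 0, 0]], "rot": [[0, 0, 0], [0, 0, 0], [0, 0, 0]]}}

```text
time_s: 11.08
ee_pos: [609.2, -73.2, 32.3]
tcp_rot: [[-0.135, 0.991, 0.002], [0.991, 0.135, -0.003], [-0.003, 0.001, -1.0]]
contact_force: [1.9, -7.4, 3.4]
width: 59.8
grasp_force: 35.0
```

Call:
{"op": "carry_out", "data": {"hand": [0.05, 0.05, 0.05], "xyz": [[0.001, 0, 0], [0.001, 0, 0], [0, 0, 0]], "rot": [[0, 0, 0], [0, 0, 0], [0, 0, 0]]}}

```text
time_s: 11.33
ee_pos: [609.2, -73.0, 32.4]
tcp_rot: [[-0.136, 0.991, 0.003], [0.991, 0.136, -0.006], [-0.007, 0.002, -1.0]]
contact_force: [1.7, -13.4, 1.4]
width: 59.4
grasp_force: 35.0
```

The board is butting on the stop at 13 N. I'll ease off a little and slide it to the fence.

Call:
{"op": "carry_out", "data": {"hand": [0.05, 0.05, 0.05, 0.05], "xyz": [[-0.001, 0, 0], [0, 0.001, 0], [0, 0.001, 0], [0, 0, 0]], "rot": [[0, 0, 0], [0, 0, 0], [0, 0, 0], [0, 0, 0]]}}

```text
time_s: 11.67
ee_pos: [609.9, -73.0, 32.3]
tcp_rot: [[-0.137, 0.991, -0.002], [0.991, 0.137, -0.005], [-0.004, -0.003, -1.0]]
contact_force: [-4.0, -11.0, 6.8]
width: 60.2
grasp_force: 34.9
```

Call:
{"op": "carry_out", "data": {"hand": [0.05, 0.05, 0.05], "xyz": [[0, 0.001, 0], [0, 0.001, 0], [0, 0, 0]], "rot": [[0, 0, 0], [0, 0, 0], [0, 0, 0]]}}

```text
time_s: 11.92
ee_pos: [610.8, -73.0, 32.4]
tcp_rot: [[-0.139, 0.99, -0.005], [0.99, 0.138, -0.005], [-0.005, -0.006, -1.0]]
contact_force: [-8.4, -11.6, 10.3]
width: 59.9
grasp_force: 34.9
```

Call:
{"op": "carry_out", "data": {"hand": [0.05, 0.05, 0.05], "xyz": [[0, 0.001, 0], [0, 0, 0], [0, 0, 0]], "rot": [[0, 0, 0], [0, 0, 0], [0, 0, 0]]}}

```text
time_s: 12.17
ee_pos: [611.4, -72.9, 32.3]
tcp_rot: [[-0.139, 0.99, -0.006], [0.99, 0.139, -0.005], [-0.005, -0.006, -1.0]]
contact_force: [-9.4, -11.8, 11.8]
width: 59.6
grasp_force: 35.0
```

Call:
{"op": "carry_out", "data": {"hand": [0.05, 0.05, 0.05, 0.05], "xyz": [[-0.0015, 0, -0.0003], [0, 0.001, 0], [0, 0.001, 0], [0, 0, 0]], "rot": [[0, 0, 0], [0, 0, 0], [0, 0, 0], [0, 0, 0]]}}

```text
time_s: 12.5
ee_pos: [613.2, -72.7, 32.3]
tcp_rot: [[-0.138, 0.99, -0.007], [0.99, 0.138, -0.003], [-0.002, -0.007, -1.0]]
contact_force: [-10.4, -7.0, 10.6]
width: 59.6
grasp_force: 34.9
```

Call:
{"op": "carry_out", "data": {"hand": [0.05, 0.05, 0.05], "xyz": [[0, 0.001, 0], [0, 0, 0], [0, 0, 0]], "rot": [[0, 0, 0], [0, 0, 0], [0, 0, 0]]}}

```text
time_s: 12.75
ee_pos: [613.3, -72.7, 32.3]
tcp_rot: [[-0.138, 0.99, -0.009], [0.99, 0.138, -0.003], [-0.001, -0.01, -1.0]]
contact_force: [-13.0, -7.9, 14.2]
width: 59.5
grasp_force: 34.9
```

It's at the fence: 4 mm of travel as predicted, and now stuck. I'll relax, release and lift.

Call:
{"op": "carry_out", "data": {"hand": [0.05, 0.05, 0.072, 0.08, 0.08, 0.08, 0.08, 0.08, 0.08, 0.08, 0.08, 0.08], "xyz": [[0, -0.0015, 0], [0, -0.0005, 0], [0, 0, 0], [0, 0, 0], [0, 0, 0], [0, 0, -0.01], [0, 0, -0.03], [0, 0, -0.03], [0, 0, -0.03], [0, 0, -0.03], [0, 0, -0.03], [0, 0, 0]], "rot": [[0, 0, 0], [0, 0, 0], [0, 0, 0], [0, 0, 0], [0, 0, 0], [0, 0, 0], [0, 0, 0], [0, 0, 0], [0, 0, 0], [0, 0, 0], [0, 0, 0], [0, 0, 0]]}}

```text
time_s: 13.75
ee_pos: [618.2, -71.9, 200.5]
tcp_rot: [[-0.135, 0.991, 0.012], [0.991, 0.135, -0.003], [-0.005, 0.011, -1.0]]
contact_force: [0.1, -0.4, 0.9]
width: 79.9
grasp_force: 0.0
```

```bash
python3 - <<'E'
from rep import *
o=monitor.get_obs(); print(o["ee_pos"].round(1),o["tcp_rot"].round(3).tolist(),o["joint_pos"].round(1))
b=cams.grab_frame("wrist"); cv2.imwrite("pics/w3.png",cv2.resize(b,(800,600))[:420])
rects("wrist",[("board",27),("cam",41.5)])
E
```

```text
[618.2 -71.9 200.5] [[-0.135, 0.991, 0.012], [0.991, 0.135, -0.003], [-0.005, 0.011, -1.0]] [-17.1  11.1  95.1   0.   73.1 -24.9]
board 0.72 [251. 124.] (np.int64(221), np.int64(273), np.int64(60), np.int64(195)) ctr [602.8 -15.7] size [ 58.7 157.6] box [[563.2000122070312, 58.400001525878906], [584.2000122070312, -97.80000305175781], [642.4000244140625, -89.9000015258789], [621.2999877929688, 66.30000305175781]] loc [[606.   -6.9  27. ]]
cam 0.92 [174.  94.] (np.int64(116), np.int64(211), np.int64(26), np.int64(132)) ctr [500.3  23.3] size [ 54.3 134. ] box [[430.0, 40.29999923706055], [538.9000244140625, -37.79999923706055], [570.5999755859375, 6.400000095367432], [461.70001220703125, 84.5]] loc [[517.8  15.   41.5]]
```

View pics/w3.png

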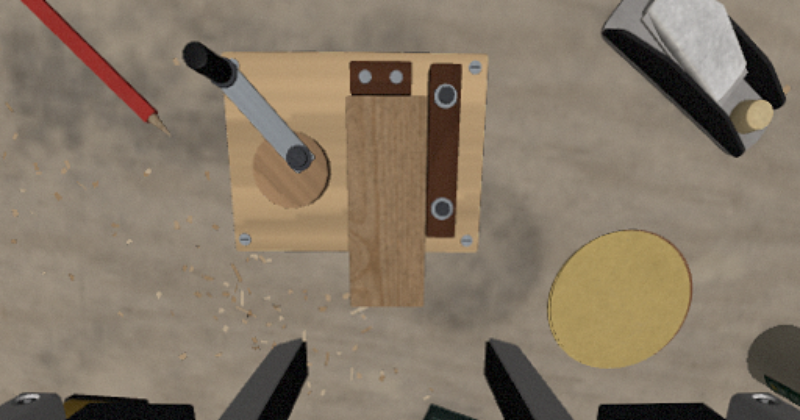

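The board lies flat, its end at the stop (350-425,96) and its right edge along the fence (427). The grip top is at (195,50) and the pivot at (299,158), in 800-wide pixels.

```bash
python3 - <<'E'
from rep import *
c=cam("wrist"); s=.64
g=world(c,[[195*s,50*s]],87.5)[0]; p=world(c,[[299*s,158*s]],48)[0]; l=world(c,[[228*s,72*s]],45)[0]
d=world(c,[[291*s,169*s]],33)[0]
print(g,p,l,d); 
for P in (p[:2],np.array([538.6,9.8])):
  v=g[:2]-P; print(np.hypot(*v),np.degrees(np.arctan2(v[1],v[0])))
E
```

```text
[479.78546356  61.30458785  87.5       ] [535.67881483  10.22838809  48.        ] [482.94316274  59.47586278  45.        ] [527.23039831   2.19982259  33.        ]
75.71555255709816 137.57845433968976
78.17846420955507 138.79098220852484
```

Call:
{"op": "carry_out", "data": {"hand": [0.06, 0.06, 0.06, 0.06, 0.06, 0.06, 0.06, 0.06, 0.06, 0.06, 0.06, 0.06, 0.06], "xyz": [[0.0298, -0.0236, 0], [0.0298, -0.0236, 0], [0.0298, -0.0236, 0], [0.0298, -0.0236, 0], [0.0298, -0.0236, 0], [0, 0, 0], [0, 0, 0], [0, 0, 0], [0, 0, 0], [0, 0, 0], [0, 0, 0], [0, 0, 0], [0, 0, 0]], "rot": [[0, 0, 0], [0, 0, 0], [0, 0, 0], [0, 0, 0], [0, 0, 0], [0, 0, -6.72], [0, 0, -6.72], [0, 0, -6.72], [0, 0, -6.72], [0, 0, -6.72], [0, 0, -6.72], [0, 0, 0], [0, 0, 0]]}}

```text
time_s: 14.98
ee_pos: [476.5, 60.5, 190.6]
tcp_rot: [[-0.742, 0.67, -0.003], [0.67, 0.742, 0.0], [0.003, -0.002, -1.0]]
contact_force: [-0.3, 0.2, 0.3]
width: 59.8
grasp_force: 0.0
```

```bash
python3 - <<'E'
from rep import *
o=monitor.get_obs(); print(o["ee_pos"].round(1),o["tcp_rot"].round(3).tolist(),o["joint_pos"].round(1),o["contact_force"].round(1))
b=cams.grab_frame("wrist"); 
x=px(cam("wrist"),[[481.3,60,87.5],[538,10,48],[535,10,48]]);print(x)
for q in x: cv2.circle(b,tuple(int(round(v)) for v in q),2,(0,0,255),-1)
cv2.imwrite("pics/w4.png",b)
E
```

```text
[476.5  60.5 190.6] [[-0.742, 0.67, -0.003], [0.67, 0.742, 0.0], [0.003, -0.002, -1.0]] [ -6.3  -7.4 115.1   0.   72.5 -54.2] [-0.3  0.2  0.3]
[[257.26646473 197.81977746]
 [257.32003992 247.85054642]
 [255.68312541 246.19481653]]
```

View pics/w4.png

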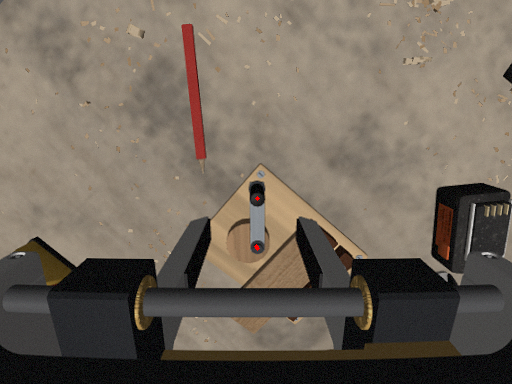

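```bash
python3 - <<'E'
from rep import *
c=cam("wrist"); print(px(c,[[481.3,60,87.5],[481.3,60,45.5],[476.3,64.5,87.5]]), -c[2].T@c[3])
b=cams.grab_frame("wrist")[165:265,205:305]
cv2.imwrite("pics/w5.png",cv2.resize(b,(600,600),interpolation=cv2.INTER_CUBIC))
E
```

```text
[[257.26646473 197.81977746]
 [256.80685361 187.52457368]
 [257.28327307 191.40204849]] [420.19445861 110.17935633 354.08808017]
```

View pics/w5.png

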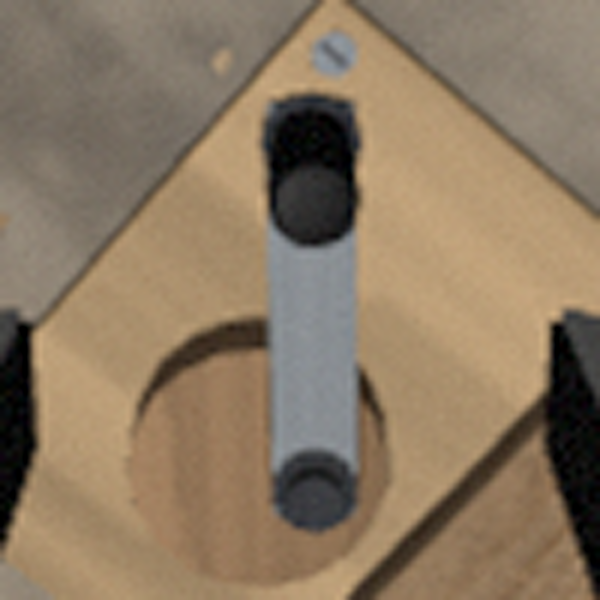

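The crop shows the grip top at (314,203), which matches the estimate. The lever lies along tool x at 138°. I'll turn the tool back by 20° for wrist range, descend and grip.

Call:
{"op": "carry_out", "data": {"hand": [0.045, 0.045, 0.045, 0.045, 0.045, 0.045, 0.045, 0.045, 0.045, 0.045], "xyz": [[-0.0039, 0.0028, 0], [0, 0, 0], [0, 0, 0], [0, 0, 0.02], [0, 0, 0.03], [0, 0, 0.03], [0, 0, 0.02], [0, 0, 0.012], [0, 0, 0.01], [0, 0, 0]], "rot": [[0, 0, 6.67], [0, 0, 6.67], [0, 0, 6.67], [0, 0, 0], [0, 0, 0], [0, 0, 0], [0, 0, 0], [0, 0, 0], [0, 0, 0], [0, 0, 0]]}}

```text
time_s: 15.92
ee_pos: [480.6, 59.9, 68.1]
tcp_rot: [[-0.469, 0.883, -0.004], [0.883, 0.469, 0.001], [0.002, -0.004, -1.0]]
contact_force: [-0.0, 0.6, -0.9]
width: 45.1
grasp_force: 0.0
```

Call:
{"op": "carry_out", "data": {"hand": [0.01, 0.01, 0.01, 0.01, 0.01, 0.01, 0.01], "xyz": [[0, 0, 0], [0, 0, 0], [0, 0, 0], [0, 0, 0], [0, 0, 0], [0, 0, 0], [0, 0, 0]], "rot": [[0, 0, 0], [0, 0, 0], [0, 0, 0], [0, 0, 0], [0, 0, 0], [0, 0, 0], [0, 0, 0]], "force": 20}}

```text
time_s: 16.5
ee_pos: [482.9, 59.8, 71.0]
tcp_rot: [[-0.47, 0.882, 0.001], [0.882, 0.47, -0.0], [-0.001, 0.001, -1.0]]
contact_force: [-0.2, 0.3, 4.4]
width: 15.5
grasp_force: 20.0
```

Call:
{"op": "carry_out", "data": {"hand": [0.01, 0.01, 0.01, 0.01, 0.01, 0.01], "xyz": [[-0.00192, -0.00487, 0], [-0.00192, -0.00487, 0], [-0.00192, -0.00487, 0], [-0.00192, -0.00487, 0], [-0.00192, -0.00487, 0], [0, 0, 0]], "rot": [[0, 0, -4], [0, 0, -4], [0, 0, -4], [0, 0, -4], [0, 0, -4], [0, 0, 0]]}}

```text
time_s: 17.0
ee_pos: [469.2, 37.1, 71.0]
tcp_rot: [[-0.744, 0.668, 0.003], [0.668, 0.744, -0.001], [-0.002, 0.001, -1.0]]
contact_force: [0.7, -0.4, 2.7]
width: 15.7
grasp_force: 20.0
```

Call:
{"op": "carry_out", "data": {"hand": [0.01, 0.01, 0.01, 0.01, 0.01, 0.01], "xyz": [[-0.00192, -0.00487, 0], [-0.00192, -0.00487, 0], [-0.00192, -0.00487, 0], [-0.00192, -0.00487, 0], [-0.00192, -0.00487, 0], [0, 0, 0]], "rot": [[0, 0, -4], [0, 0, -4], [0, 0, -4], [0, 0, -4], [0, 0, -4], [0, 0, 0]]}}

```text
time_s: 17.5
ee_pos: [464.4, 11.8, 71.0]
tcp_rot: [[-0.927, 0.375, 0.004], [0.375, 0.927, -0.001], [-0.004, 0.001, -1.0]]
contact_force: [6.3, 0.2, -0.0]
width: 15.2
grasp_force: 20.0
```

Call:
{"op": "carry_out", "data": {"hand": [0.01, 0.01, 0.01, 0.01, 0.01], "xyz": [[-0.0031, -0.0044, 0], [-0.0021, -0.0048, 0], [-0.0021, -0.0048, 0], [0, 0, 0], [0, 0, 0]], "rot": [[0, 0, -4], [0, 0, -4], [0, 0, -4], [0, 0, 0], [0, 0, 0]]}}

```text
time_s: 17.92
ee_pos: [465.8, -3.3, 71.0]
tcp_rot: [[-0.984, 0.176, 0.0], [0.176, 0.984, -0.0], [-0.0, -0.0, -1.0]]
contact_force: [-1.1, -0.4, 6.1]
width: 15.8
grasp_force: 20.0
```

```bash
cat > f.py <<'E'
from h import *
from scipy.optimize import least_squares
import sys
def f(P):
    o=monitor.get_obs(); p=np.array(o["ee_pos"])[:2]; F=np.array(o["contact_force"])
    v=p-P; r=np.hypot(*v); u=v/r; t=np.array([-u[1],u[0]])
    R=np.array(o["tcp_rot"]); yaw=np.degrees(np.arctan2(R[1,0],R[0,0]))%360
    print("pos",p.round(2),"r",r.round(2),"lever",(np.degrees(np.arctan2(v[1],v[0]))%360).round(2),"yaw",yaw.round(1),"Frad",(F[:2]@u).round(2),"Ftan",(F[:2]@t).round(2),"Fz",F[2].round(1),"q6",o["joint_pos"][5].round(1),"tq",np.round(o["wrist_torque"],2),o["time_s"])
if __name__=="__main__": f(np.array([539.3,11.]))
E
python3 f.py
```

```text
pos [465.83  -3.33] r 74.85 lever 191.04 yaw 169.9 Frad 1.12 Ftan 0.19 Fz 6.1 q6 -94.2 tq [-0.04 -0.03  0.02] 17.9167
```

Call:
{"op": "carry_out", "data": {"hand": [0.01, 0.01, 0.01, 0.01], "xyz": [[-0.001, -0.0024, 0], [-0.001, -0.0024, 0], [0, 0, 0], [0, 0, 0]], "rot": [[0, 0, -2], [0, 0, -2], [0, 0, 0], [0, 0, 0]]}}

```text
time_s: 18.25
ee_pos: [467.0, -8.3, 71.0]
tcp_rot: [[-0.994, 0.107, 0.0], [0.107, 0.994, -0.0], [-0.0, -0.0, -1.0]]
contact_force: [-1.4, -0.2, 5.4]
width: 15.7
grasp_force: 20.0
```

Call:
{"op": "carry_out", "data": {"hand": [0.01, 0.01, 0.01, 0.01], "xyz": [[-0.001, -0.0024, 0], [-0.001, -0.0024, 0], [0, 0, 0], [0, 0, 0]], "rot": [[0, 0, -2], [0, 0, -2], [0, 0, 0], [0, 0, 0]]}}

```text
time_s: 18.58
ee_pos: [468.5, -13.2, 70.9]
tcp_rot: [[-0.999, 0.037, -0.0], [0.037, 0.999, -0.0], [0.0, -0.0, -1.0]]
contact_force: [-0.7, -1.3, 6.6]
width: 15.6
grasp_force: 20.0
```

Call:
{"op": "carry_out", "data": {"hand": [0.01, 0.01, 0.01, 0.01], "xyz": [[-0.001, -0.0024, 0], [-0.001, -0.0024, 0], [0, 0, 0], [0, 0, 0]], "rot": [[0, 0, -2], [0, 0, -2], [0, 0, 0], [0, 0, 0]]}}

```text
time_s: 18.92
ee_pos: [470.3, -18.1, 71.0]
tcp_rot: [[-0.999, -0.033, -0.0], [-0.033, 0.999, -0.001], [0.0, -0.001, -1.0]]
contact_force: [-0.5, -1.5, 6.0]
width: 15.7
grasp_force: 20.0
```

```bash
python3 f.py
```

```text
pos [470.34 -18.11] r 74.86 lever 202.88 yaw 181.9 Frad 1.03 Ftan 1.22 Fz 6.0 q6 -107.9 tq [-0.08  0.05  0.08] 18.9167
```

Call:
{"op": "carry_out", "data": {"hand": [0.01, 0.01, 0.01, 0.01], "xyz": [[-0.001, -0.0024, 0], [-0.001, -0.0024, 0], [0, 0, 0], [0, 0, 0]], "rot": [[0, 0, -2], [0, 0, -2], [0, 0, 0], [0, 0, 0]]}}

```text
time_s: 19.25
ee_pos: [472.6, -22.9, 71.0]
tcp_rot: [[-0.995, -0.102, -0.0], [-0.102, 0.995, -0.001], [0.001, -0.001, -1.0]]
contact_force: [-2.2, -2.2, 5.8]
width: 15.6
grasp_force: 20.0
```

Call:
{"op": "carry_out", "data": {"hand": [0.01, 0.01, 0.01], "xyz": [[-0.001, -0.0024, 0], [0, 0, 0], [0, 0, 0]], "rot": [[0, 0, -2], [0, 0, 0], [0, 0, 0]]}}

```text
time_s: 19.5
ee_pos: [473.8, -25.1, 71.0]
tcp_rot: [[-0.991, -0.137, -0.001], [-0.137, 0.991, -0.001], [0.001, -0.001, -1.0]]
contact_force: [-1.8, -0.5, 6.2]
width: 16.0
grasp_force: 20.0
```

Call:
{"op": "carry_out", "data": {"hand": [0.01, 0.01, 0.01], "xyz": [[-0.001, -0.0024, 0], [0, 0, 0], [0, 0, 0]], "rot": [[0, 0, -2], [0, 0, 0], [0, 0, 0]]}}

```text
time_s: 19.75
ee_pos: [475.1, -27.4, 71.0]
tcp_rot: [[-0.985, -0.172, -0.001], [-0.172, 0.985, -0.001], [0.001, -0.001, -1.0]]
contact_force: [-3.0, -1.3, 7.2]
width: 15.5
grasp_force: 20.0
```

```bash
python3 f.py
```

```text
pos [475.07 -27.38] r 74.82 lever 210.86 yaw 189.9 Frad 3.27 Ftan -0.41 Fz 7.2 q6 -116.8 tq [-0.16  0.13  0.05] 19.75
```

Call:
{"op": "carry_out", "data": {"hand": [0.01, 0.01, 0.01], "xyz": [[-0.0005, -0.0026, 0], [0, 0, 0], [0, 0, 0]], "rot": [[0, 0, -2], [0, 0, 0], [0, 0, 0]]}}

```text
time_s: 20.0
ee_pos: [476.0, -29.1, 70.9]
tcp_rot: [[-0.979, -0.205, -0.001], [-0.205, 0.979, 0.001], [0.0, 0.001, -1.0]]
contact_force: [-1.2, 2.0, 7.2]
width: 15.7
grasp_force: 20.0
```

```bash
python3 f.py
```

```text
pos [475.99 -29.08] r 74.93 lever 212.34 yaw 191.8 Frad -0.02 Ftan -2.33 Fz 7.2 q6 -119.0 tq [ 0.46  0.09 -0.01] 20.0
```

Call:
{"op": "carry_out", "data": {"hand": [0.01, 0.01, 0.01], "xyz": [[-0.001, -0.0024, 0], [0, 0, 0], [0, 0, 0]], "rot": [[0, 0, -2], [0, 0, 0], [0, 0, 0]]}}

```text
time_s: 20.25
ee_pos: [476.7, -30.0, 70.9]
tcp_rot: [[-0.971, -0.239, -0.003], [-0.239, 0.971, 0.004], [0.002, 0.004, -1.0]]
contact_force: [-3.6, 6.3, 12.0]
width: 15.7
grasp_force: 20.0
```

```bash
python3 f.py
```

```text
pos [476.69 -29.96] r 74.82 lever 213.19 yaw 193.8 Frad -0.4 Ftan -7.22 Fz 12.0 q6 -121.2 tq [ 1.32  0.61 -0.09] 20.25
```

It's bearing now: 7.2 N x 75 mm = 0.54 N m. I'll hold and average the readings.

Call:
{"op": "carry_out", "data": {"hand": [0.01, 0.01, 0.01], "xyz": [[0, 0, -0.0005], [0, 0, 0], [0, 0, 0]], "rot": [[0, 0, 0], [0, 0, 0], [0, 0, 0]]}}

```text
time_s: 20.5
ee_pos: [476.6, -29.9, 70.9]
tcp_rot: [[-0.971, -0.239, -0.003], [-0.239, 0.971, 0.004], [0.002, 0.004, -1.0]]
contact_force: [-2.3, 6.9, 7.3]
width: 15.7
grasp_force: 20.0
```

```bash
python3 -c "
from f import *
for i in range(3): f(np.array([539.3,11.])); cams.grab_frame('top')"
```

```text
pos [476.59 -29.86] r 74.84 lever 213.09 yaw 193.8 Frad -1.86 Ftan -7.03 Fz 7.3 q6 -121.2 tq [ 1.24  0.18 -0.04] 20.5
pos [476.6  -29.86] r 74.84 lever 213.09 yaw 193.8 Frad -1.16 Ftan -8.21 Fz 7.1 q6 -121.2 tq [ 1.27  0.19 -0.12] 20.55
pos [476.59 -29.86] r 74.84 lever 213.09 yaw 193.8 Frad -1.64 Ftan -7.06 Fz 7.6 q6 -121.2 tq [1.27 0.24 0.  ] 20.6
```

About 0.55 N m, near 16 N on the board. Releasing and withdrawing.

Call:
{"op": "carry_out", "data": {"hand": [0.02, 0.03, 0.045, 0.05, 0.05, 0.05, 0.05, 0.05, 0.05, 0.05, 0.05, 0.05, 0.05, 0.05], "xyz": [[0, 0, 0], [0, 0, 0], [0, 0, 0], [0, 0, 0], [0, 0, 0], [0, 0, -0.01], [0, 0, -0.02], [0, 0, -0.03], [0, 0, -0.03], [0, 0, -0.03], [-0.03, 0, -0.03], [-0.03, 0, 0], [0, 0, 0], [0, 0, 0]], "rot": [[0, 0, 0], [0, 0, 0], [0, 0, 0], [0, 0, 0], [0, 0, 0], [0, 0, 0], [0, 0, 0], [0, 0, 0], [0, 0, 0], [0, 0, 0], [0, 0, 0], [0, 0, 0], [0, 0, 0], [0, 0, 0]]}}

```text
time_s: 21.82
ee_pos: [535.6, -17.3, 220.9]
tcp_rot: [[-0.97, -0.243, 0.0], [-0.243, 0.97, -0.0], [-0.0, -0.0, -1.0]]
contact_force: [-0.7, -0.6, 0.4]
width: 50.0
grasp_force: 0.0
```

```bash
python3 - <<'E'
from rep import *
b=cams.grab_frame("wrist")
c=cam("wrist"); a=np.radians(213.1); x=px(c,[[539.3+75*np.cos(a),11+75*np.sin(a),87.5]]); print(x, monitor.get_obs()["ee_pos"])
cv2.imwrite("pics/w6.png",cv2.resize(b,(800,600)))
E
```

```text
[[255.95219472 133.91818366]] [534.63405197 -17.35914507 220.09379993]
```

View pics/w6.png

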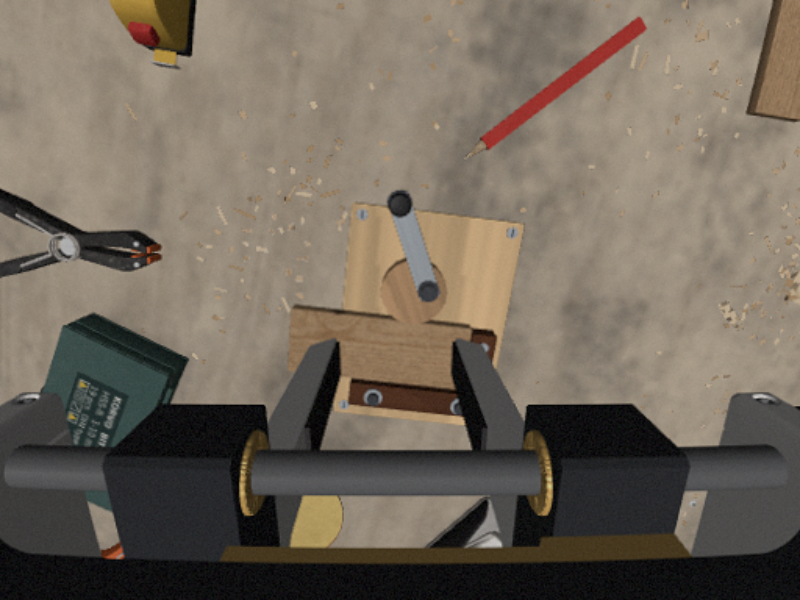

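The picture shows the disc bearing on the board (415,322), the board's end at the stop (472,340) and its edge along the fence. The arm is clear and the other things are untouched.

```bash
python3 -c "
from h import *
print(manip.close_job())"
```

```text
the job is handed in; nothing more can be done
None
```

The offcut is clamped flat in the jig, its end against the stop and its edge along the fence, at about 16 N by lever torque (0.55 N m measured at the grip before release); job handed in at about 22 s.

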